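Turn the trolley wheel until its valve stem points straight up

ROBOT

A 6-joint arm with a two-finger parallel gripper is mounted at the origin on a cart in front of the work surface, level with it; the furniture and walls round the work are solid. World frame = base frame: x ahead of the robot, y to its left, z up, the work surface at z = 0. Lengths are in mm, angles in rad, forces in N, time in s.
With the tool pointing down it reaches from about 350 to 975 mm from the base axis. Payload 7.1 kg.
Tool frame: the origin (TCP) lies on the front face of the gripper's body, between the roots of the fingers; the fingertips stand 80 mm ahead of it and the grasp point (between the pads) lies 61 mm ahead of it (env.tips_ahead is the distance from the TCP to the fingertips, in mm); z points along the fingers, y is the line along which they close (so a half turn about z gives the same grasp; the last joint's range is limited). The gripper opens to 88 mm and grips with 3 to 60 N. Pads are 20 mm wide; open, the fingers measure 115 mm over their backs; the gripper's body (75 mm by 178 mm) begins 61 mm behind the grasp point.
Start: joints at [-1.219, 0.423, 1.63, -0, 1.089, -0.019], TCP at [226.492, -582.5, 302.675] pointing down, gripper open.
Joint ranges: [-3, 3], [-0.9, 2.11], [0.09, 2.58], [-1.31, 4.45], [0.11, 2.69], [-2.54, 2.54]. Speed limits (rad/s): [2.39, 2.39, 3.01, 3.14, 3.14, 3.14].

INTERFACE

Orientations are given as a unit quaternion [x, y, z, w].
In Python, from station import env, set_gripper, viewer, workorder gives the robot as it stands. Calls block until the motion is done:
- env.reach(position, orientation): joint-space move of the TCP to a pose.
- env.move_l(position, rot=None, rate=150, f_stop=None): straight line of the TCP; rot=None keeps the orientation; rate is the mean speed in mm/s. With f_stop (N) it stops when the force on the tool has changed by that much, and returns True; else False.
- env.move_joints(angles): joint-space move.
- set_gripper(opening): finger opening in mm; the grip force is fixed at half the most; returns when the fingers have stopped.
- env.hold(seconds).
- env.ik(position, orientation): joint angles nearest the present ones, or None.
- env.read_state(): the state.
- viewer.camera(name): name is "scene" or "top"; returns the picture (420x560x3 uint8, blue, green, red); there is no depth.
- viewer.camera_params(name): a dict with "fx", "fy", "cx", "cy" (pixels), "dist" ([k1, k2, p1, p2, k3] as OpenCV has them; the pictures are not rectified), "pose" (4x4, takes a point from camera to world coordinates). Camera axes: x right, y up, looking along -z (the intrinsics and any distortion apply to the point x, -y, -z); pixel columns grow to the right and rows downward; lengths in mm; the calibration is good to about 2 mm. A picture is of the moment at which its call begins. camera_params takes no time and is no camera call.
A pose or a line that the arm cannot do raises env.IKError and nothing moves.
- workorder.sign_off(): hands the job in; it is judged then, once.
The state is a dict: "time_s": time; "qpos": joint angles; "dq": joint speeds; "tau": joint torques, N m; "tool_pos": TCP position; "orientation": TCP orientation; "force": force on the tool from outside, world axes, zero at the start; "wrist_torque": the same for the moment, N m; "width": finger opening in mm; "grip_force": force on a finger pad.
Only numpy, scipy, OpenCV 4.12 (cv2) and the standard library are available. Lean on these libraries where they do the work, as an engineer would, in place of code of your own. Each camera call takes 0.05 s, during which the arm holds its last target. There are 200 camera calls.

TASK

The trolley wheel on the blue stand is to be pumped up next: turn it by pushing spoke after spoke with the fingertips until the valve stem with the yellow cap is at the bottom of the rim and points straight up at the axle, then leave the wheel standing still. Push gently, do not grip anything, and press on neither the freshly fitted, still soapy tyre nor the valve itself. The stand stays where it is, and the tools and the little bottle around it are left alone.

Things in the scene. Friction and masses are not known exactly. Their poses are not given: they have to be found in the camera images.
- wheel (a joint): wheel angle, rad, growing clockwise as seen by the robot. At 0 (and again at 2 pi) the valve is at the bottom, its stem pointing straight up; at pi the valve is at the top. Starts between 1.75 and 4.53, turns either way over several turns. Friction of 0.16 N m holds it where it is left (2.5 N on a spoke 65 mm off the axle move it); after a fast push it coasts on a little.
- hub (a point): point on the level axle in the mid-plane of the upright wheel, 182 mm above the worktop; x along the axle away from the wheel's front face (roughly away from the robot), y to the left seen from the front, z up. Grey hub of 24 mm radius, its front 36 mm before the mid-plane; axle nut (14 mm radius) and axle end (8 mm radius) reach 58 mm before it.
- spoke (a point): middle of the spoke opposite the valve, 65 mm off the axle, in the mid-plane; z axis from rim to axle along the valve. Five straight grey spokes, evenly spaced (72 degrees), run from hub to rim, 12 mm wide and 40 mm deep (20 mm before to 20 mm behind the mid-plane). Gaps are open, some 64 mm wide 65 mm off the axle. With the valve at the bottom this spoke stands straight up.
- valve_tip (a point): inner end of the valve's yellow cap, 72 mm off the axle, in the wheel's mid-plane; z axis along the stem, from rim to axle. The valve lies midway between two spokes, 36 degrees from either.
- valve: the valve on the wheel: brass stem 8 mm thick with a black rubber foot and a yellow cap 11 mm thick, sticking 36 mm inwards from the rim towards the axle. Its origin lies on the axle and turns with the wheel; not to be pressed on.
- tyre: the black tyre, 320 mm across, from 120 to 160 mm off the axle, 42 mm thick (21 mm each side of the mid-plane), on a grey rim of 108 mm inner radius, 36 mm thick. Its origin lies on the axle; not to be pressed on.
- stand: the blue steel wheel stand, 7 kg, loose on rubber feet: base plate 220 mm (x) by 180 mm (y), its top 16 mm high, and a post 40 by 50 mm, 223 mm high, that begins 47 mm behind the wheel's mid-plane. Origin: underside, centre of the plate; x away from the wheel's front face, z up. The mid-plane lies at x = -45 mm, the axle 182 mm up.
- screwdriver: red and yellow screwdriver, 191x29x30 mm, lying to the right before the stand; origin underside centre, x along it. Leave alone.
- dropper_bottle: tiny bottle with a blue cap, 19 mm wide, 41 mm high, to the left of the stand; origin underside centre. Leave alone.
- tyre_lever_0: orange plastic tyre lever, 120x18x10 mm, lying flat to the left before the stand; origin underside centre, x along it. Leave alone.
- tyre_lever_1: second orange tyre lever, the same. Leave alone.

How it is judged (in metres and radians):
At the end, for the whole second after the job is handed in: The valve is at the bottom of the wheel and its stem points straight up to within 7 degrees (0.12 rad); the wheel stands still; the stand and the four things around it are within 30 mm of where they were, the stand upright (angle between valve_tip's own z axis and vertical below 0.12 rad and velocity of joint wheel between -0.05 and 0.05 rad/s and distance of each of stand, screwdriver, dropper_bottle, tyre_lever_0, tyre_lever_1 from where it was at the start of the episode below 0.03 m and angle between stand's own z axis and vertical below 0.05 rad); the robot touches nothing.
It fails at once if the tyre is pressed (over 5 N) (contact force between any of the fingers, the arm and tyre above 5 N).
It fails at once if the valve is pressed (over 4 N) (contact force between any of the fingers, the arm and valve above 4 N).
It fails at once if the wheel is gripped or forced (over 40 N) (contact force between the fingers and stand above 40 N).
It fails at once if the stand is shoved more than 30 mm, lifted or tipped (distance of stand from where it was at the start of the episode above 0.03 m or height (world z) of stand above 0.008 m or angle between stand's own z axis and vertical above 0.05 rad).
It fails at once if a tool or the bottle beside the stand is moved more than 30 mm or lifted (distance of any of screwdriver, dropper_bottle, tyre_lever_0, tyre_lever_1 from where it was at the start of the episode above 0.03 m or height (world z) of any of screwdriver, dropper_bottle, tyre_lever_0, tyre_lever_1 above 0.015 m).
It also fails if it takes over 51 s, if anything falls off the work surface, if the arm or the gripper's body presses on something with over 40 N, if the wrist force passes 120 N, or if a joint passes its speed limit or range.

## Working session

There is one attempt and no reset: what is moved stays moved. The work goes in short steps, each a Python script; the robot and the scene stay as the last script left them, time stands still between calls to the robot, and variables do not carry over. Pictures are saved under pics/ and viewed, at most 10 in all, crops included, and the job is handed in when it is done.

```bash
ls; mkdir -p pics
python3 - <<'E'
from station import env, viewer
import cv2
for n in("scene","top"):
    cv2.imwrite(f"pics/{n}0.png",viewer.camera(n)); p=viewer.camera_params(n)
    print(n,{k:p[k] for k in p if k!='pose'}); print(p["pose"].round(3) if hasattr(p["pose"],'round') else p["pose"])
s=env.read_state();print(s)
E
```

```text
pics
scene {'fx': 472.1676384889398, 'fy': 472.1676384889398, 'cx': 278.68634667241355, 'cy': 213.5840563514215, 'dist': array([0.05116363, 0.        , 0.        , 0.        , 0.        ])}
[[-6.44000e-01  4.05000e-01 -6.48000e-01 -1.46719e+02]
 [-7.65000e-01 -3.27000e-01  5.55000e-01  6.51387e+02]
 [ 1.30000e-02  8.53000e-01  5.21000e-01  7.41526e+02]
 [ 0.00000e+00  0.00000e+00  0.00000e+00  1.00000e+00]]
top {'fx': 493.8574062253402, 'fy': 493.8574062253402, 'cx': 290.35119844460485, 'cy': 208.6785161289198, 'dist': array([-0.01070854,  0.        ,  0.        ,  0.        ,  0.        ])}
[[-2.270000e-01  9.140000e-01 -3.360000e-01  1.277440e+02]
 [-9.740000e-01 -2.100000e-01  8.700000e-02  1.396730e+02]
 [ 9.000000e-03  3.470000e-01  9.380000e-01  1.383682e+03]
 [ 0.000000e+00  0.000000e+00  0.000000e+00  1.000000e+00]]
{'time_s': 0.1, 'qpos': array([-1.21900260e+00,  4.23752722e-01,  1.63057251e+00,  1.36562722e-05,
        1.08860234e+00, -1.89994388e-02]), 'dq': array([ 8.53889031e-05, -1.07986134e-03, -2.65136681e-03, -1.02990493e-03,
        6.98930610e-05, -4.94269925e-04]), 'tau': array([-1.68815527e-04, -5.45615780e+01, -2.74327898e+01,  6.45399769e-02,
        1.88244029e-02, -2.12491972e-05]), 'tool_pos': array([ 226.36953589, -582.16295523,  302.00279918]), 'orientation': array([ 9.82863589e-01,  1.84333179e-01, -1.04587946e-04, -6.59244208e-04]), 'force': array([-0.30009952, -0.14260268,  0.05043187]), 'wrist_torque': array([ 0.01896711, -0.03920695, -0.00327999]), 'grip_force': 0.0, 'width': 88.00768825024268}
```

View pics/scene0.png

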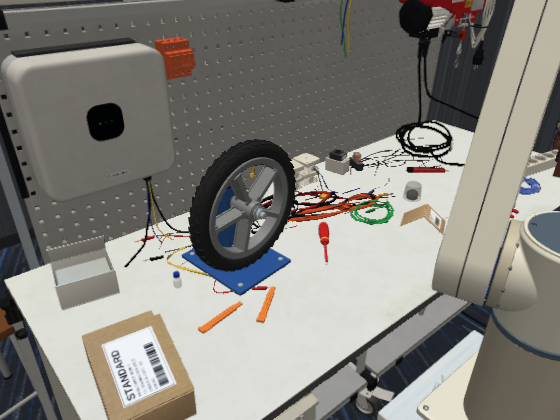

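View pics/top0.png

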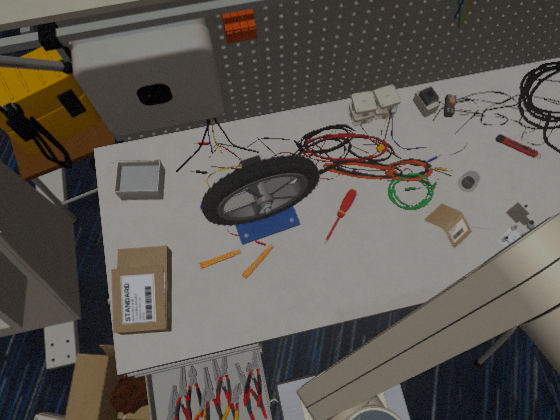

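The scene picture shows the wheel around (243,205), with the axle end near (262,212). The yellow cap is near (252,173), so the valve is near the top, and the blue plate's front corners are near (240,291) and (290,262). The top picture shows the wheel at (260,190) and the plate's front edge from (246,243) to (299,232). Next I'll enlarge both.

Run:
```python
import cv2,numpy as np
a=cv2.imread("pics/scene0.png")[130:300,170:310]; b=cv2.imread("pics/top0.png")[145:250,190:330]
a=cv2.resize(a,None,fx=3.4,fy=3.4,interpolation=3); b=cv2.resize(b,None,fx=2.8,fy=2.8,interpolation=3)
c=np.zeros((580,800,3),np.uint8); c[:a.shape[0],:a.shape[1]]=a; b=b[:,:800-a.shape[1]]; c[:b.shape[0],a.shape[1]:a.shape[1]+b.shape[1]]=b
cv2.imwrite("pics/crop0.png",c); print(a.shape,b.shape)
for n in("scene","top"):
    h=cv2.cvtColor(cv2.imread(f"pics/{n}0.png"),cv2.COLOR_BGR2HSV)
    for nm,lo,hi in(("yellow",(20,120,90),(34,255,255)),("blue",(100,150,60),(125,255,255)),("orange",(8,150,120),(19,255,255))):
        k,_,st,ce=cv2.connectedComponentsWithStats(cv2.inRange(h,lo,hi))
        for i in range(1,k):
            x,y,w,hh,ar=st[i]
            if 160<ce[i][0]<350 and 130<ce[i][1]<340 and ar>4: print(n,nm,st[i],ce[i].round(1))
```

```text
(578, 476, 3) (294, 324, 3)
scene yellow [250 172   5   6  22] [251.6 174.8]
scene yellow [158 229  15  11  16] [164.9 234.6]
scene yellow [176 247  11   5  18] [181.  248.6]
scene yellow [167 260   5   5   9] [168.6 262.4]
scene yellow [173 265  38  12  67] [192.5 270.7]
scene blue [217 188  17  27 208] [225.  201.2]
scene blue [217 223  19  24 258] [226.7 236. ]
scene blue [ 182  248  108   47 1678] [242.8 270.5]
scene blue [174 272   5   5  23] [176.  274.2]
scene orange [320 193   8   7  38] [323.1 195.8]
scene orange [257 288  18  34 221] [265.7 305.7]
scene orange [198 302  44  31 272] [218.8 317.6]
top yellow [213 133   7  16  16] [215.4 140.5]
top yellow [239 165   3   2   5] [240.  165.6]
top yellow [216 167  12   5  19] [221.9 169.1]
top yellow [206 179   3   6   8] [206.9 181.5]
top blue [236 207  63  36 897] [267.2 225. ]
top orange [331 169   6   4   9] [333.4 170.6]
top orange [338 210   7   4  13] [341.5 211.5]
top orange [242 246  31  32 183] [256.  262.6]
top orange [200 250  41  18 177] [218.4 258.9]
```

View pics/crop0.png

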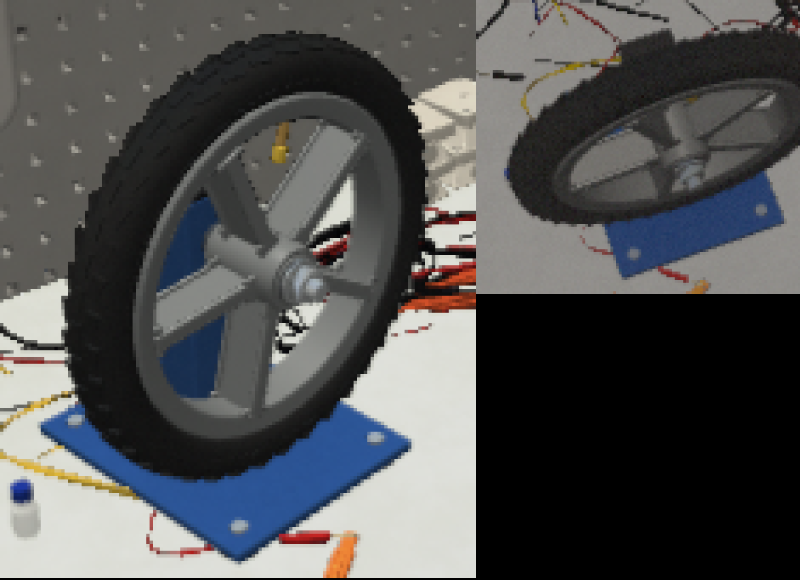

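The crop shows the valve just left of the top, with its cap end at scene pixel ≈(252,176). The plate's top corners are at ≈(240.6,291.5), (290.6,260) and (182.4,256), and the axle end is at ≈(263.5,214.5). Next come the hub pose and wheel angle.

```bash
cat > h.py <<'E'
import numpy as np, cv2
from station import env, viewer, set_gripper, workorder
def ray(n,uv):
    p=viewer.camera_params(n);K=np.array([[p["fx"],0,p["cx"]],[0,p["fy"],p["cy"]],[0,0,1]])
    x,y=cv2.undistortPoints(np.array([[uv]],float),K,p["dist"])[0,0]; T=np.array(p["pose"])
    d=T[:3,:3]@[x,-y,-1]; return T[:3,3],d/np.linalg.norm(d)
def onplane(n,uv,q,nrm):
    o,d=ray(n,uv); return o+d*(np.dot(np.subtract(q,o),nrm)/np.dot(d,nrm))
def project(n,P):
    p=viewer.camera_params(n);K=np.array([[p["fx"],0,p["cx"]],[0,p["fy"],p["cy"]],[0,0,1]]);T=np.linalg.inv(p["pose"])
    c=T[:3,:3]@P+T[:3,3]; return cv2.projectPoints(np.array([[c[0],-c[1],-c[2]]]),np.zeros(3),np.zeros(3),K,p["dist"])[0].ravel()
E
python3 - <<'E'
from h import *
Z=[0,0,1];g=lambda n,uv:onplane(n,uv,[0,0,16],Z)
A,B,C=[g("scene",u) for u in((240.6,291.5),(290.6,260),(182.4,256))]
print("ABC",A.round(1),B.round(1),C.round(1),"AB",np.linalg.norm(A-B),"AC",np.linalg.norm(A-C))
A2,B2=[g("top",u) for u in((241.8,243),(299,224))];print("top",A2.round(1),B2.round(1),np.linalg.norm(A2-B2))
# direction: average of AB perpendicular and AC
y=(A-B)+(A2-B2);y/=np.linalg.norm(y);ax=np.array([y[1],-y[0],0]);ac=(C-A)/np.linalg.norm(C-A)
print("axle dir deg",np.degrees(np.arctan2(ax[1],ax[0])),np.degrees(np.arctan2(ac[1],ac[0])))
# axle end centre seen in two views: triangulate
r=[ray("scene",(263.5,214.4)),ray("top",(190+(690-476)/2.8,145+178/2.8))]
M=sum(np.eye(3)-np.outer(d,d) for o,d in r);b=sum((np.eye(3)-np.outer(d,d))@o for o,d in r)
E=np.linalg.solve(M,b);print("axle end",E.round(1),[np.linalg.norm((np.eye(3)-np.outer(d,d))@(E-o)) for o,d in r])
for a in (ax,ac):
    F=(A+B+A2+B2)/4; H=F+a*(110-45);H[2]=182; print("hub",H.round(1),"from axle end",(E+58*a).round(1),"proj",project("scene",H-58*a),project("top",H-58*a))
    P=onplane("scene",(252,176.5),H,a)-H; yl=np.array([-a[1],a[0],0])
    print("tip r",np.linalg.norm(P),"theta",np.arctan2(P@yl,-P[2])%(2*np.pi))
E
```

```text
ABC [546.9 169.9  16. ] [5.641e+02 5.000e-01 1.600e+01] [751.7 203.6  16. ] AB 170.30331831647072 AC 207.61859103300924
top [547.1 172.5  16. ] [566.3  -1.4  16. ] 174.90068247958985
axle dir deg 6.060664326808937 9.33477380026227
axle end [570.3  86.4 182.9] [np.float64(2.9726294806422153), np.float64(2.9726294806421527)]
hub [620.7  92.2 182. ] from axle end [628.   92.5 182.9] proj [264.33243876 215.66739223] [268.06112626 211.91986896]
tip r 73.62890465348737 theta 3.3927782000355715
hub [620.2  95.9 182. ] from axle end [627.5  95.8 182.9] proj [264.20997164 215.73504105] [267.91573302 211.97102586]
tip r 74.18945292561985 theta 3.4594205876493014
```

The measured tip radius (74 vs 72), the axle end height (183 vs 182) and the two views agree. I take the hub as ≈(624,93,182) with yaw ≈7.5° and θ≈3.42. A clockwise sweep of 2.86 rad will do it, with the finger in the gap left of the valve, going over the top to the right side. Next I'll check IK along that arc.

```bash
cat >> h.py <<'E'
from scipy.spatial.transform import Rotation as R
HUB=np.array([624,93.,182]);yaw=np.radians(7.5)
a=np.array([np.cos(yaw),np.sin(yaw),0]);yl=np.array([-a[1],a[0],0]);Zu=np.array([0,0,1.])
def quat(roll):  # tool z along axle; roll 0: tool y to the left
    y=np.cos(roll)*yl+np.sin(roll)*Zu; return R.from_matrix(np.c_[np.cross(y,a),y,a]).as_quat()
def tcp(phi,back,r=65): # phi clockwise from bottom, back: tips before the mid-plane
    return HUB+r*(np.sin(phi)*yl-np.cos(phi)*Zu)-(env.tips_ahead+back)*a
E
python3 - <<'E'
from h import *
np.set_printoptions(precision=2,suppress=True)
for roll in (0,np.pi/2,np.pi,-np.pi/2):
    print("roll",roll)
    for ph,b in((2.16,80),(2.16,0),(3.1,0),(4.2,0),(5.4,0),(5.4,80)):
        print(ph,b,env.ik(tcp(ph,b),quat(roll)))
E
```

```text
roll 0
2.16 80 [0.35 0.87 2.49 3.36 1.79 1.62]
2.16 0 [0.29 0.8  2.34 3.3  1.57 1.57]
3.1 0 [0.14 0.72 2.37 3.15 1.52 1.57]
4.2 0 [-0.05  0.82  2.34  2.96  1.59  1.57]
5.4 0 [-0.03  1.02  2.29  2.98  1.74  1.54]
5.4 80 [-0.08  1.13  2.43  2.91  1.97  1.48]
roll 1.5707963267948966
2.16 80 None
2.16 0 None
3.1 0 None
4.2 0 None
5.4 0 None
5.4 80 None
roll 3.141592653589793
2.16 80 [ 0.35  0.87  2.49  3.36  1.79 -1.52]
2.16 0 [ 0.29  0.8   2.34  3.3   1.57 -1.57]
3.1 0 [ 0.14  0.72  2.37  3.15  1.52 -1.57]
4.2 0 [-0.05  0.82  2.34  2.96  1.59 -1.57]
5.4 0 [-0.03  1.02  2.29  2.98  1.74 -1.6 ]
5.4 80 [-0.08  1.13  2.43  2.91  1.97 -1.66]
roll -1.5707963267948966
2.16 80 [0.35 0.87 2.49 3.36 1.79 0.05]
2.16 0 [0.29 0.8  2.34 3.3  1.57 0.  ]
3.1 0 [ 0.14  0.72  2.37  3.15  1.52 -0.  ]
4.2 0 [-0.05  0.82  2.34  2.96  1.59 -0.  ]
5.4 0 [-0.03  1.02  2.29  2.98  1.74 -0.03]
5.4 80 [-0.08  1.13  2.43  2.91  1.97 -0.09]
```

Run:
```python
from h import *
q=quat(0)
env.move_joints([-1.1,0.2,1.9,3.2,1.2,1.57]);set_gripper(0)
print(env.read_state()["tool_pos"].round(),env.ik(tcp(2.16,90)+[0,0,130],q))
env.reach(tcp(2.16,90)+[0,0,130],q)
s=env.read_state();print(s["time_s"],s["tool_pos"].round(1),s["width"],s["force"].round(2))
env.move_l(tcp(2.16,80),rate=150)
s=env.read_state();print(s["time_s"],s["tool_pos"].round(1),s["qpos"].round(2),s["force"].round(2))
im=viewer.camera("scene")[100:320,140:440];cv2.imwrite("pics/s1.png",cv2.resize(im,None,fx=2.6,fy=2.6,interpolation=3))
```

```text
[ 304. -598.  695.] [0.35460776 0.36814774 2.53929727 3.37136068 1.34258812 1.51793014]
7.2417 [448.7 124.1 348.3] 0.6130281167610278 [ 0.42 -0.22  0.53]
8.2583 [458.3 125.6 218.6] [0.35 0.87 2.49 3.36 1.79 1.62] [ 0.12  0.11 -0.19]
```

View pics/s1.png

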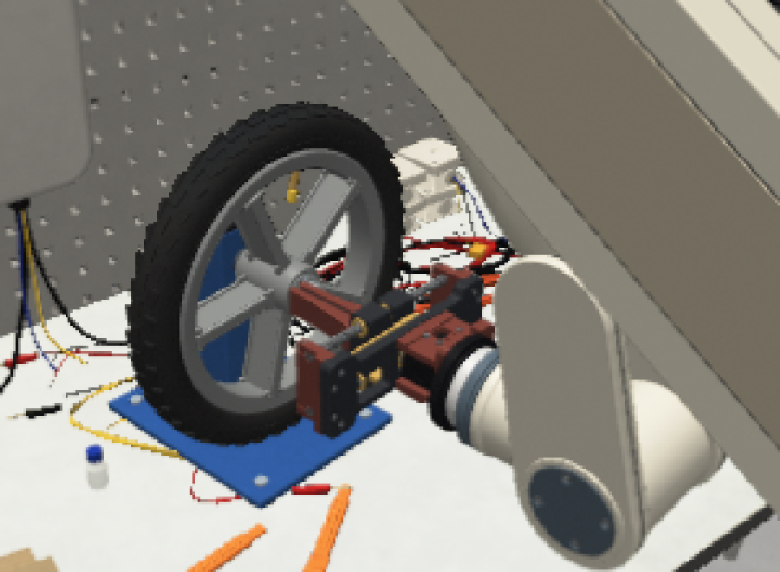

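The closed fingers (tip at ≈(295,295) in the crop) point at the gap between the left and upper-left spokes, which is the gap I wanted. Now I'll insert and sweep, stopping short of the target.

```bash
cat >> h.py <<'E'
def sweep(p0,p1,rate,step=0.17,fs=14):
    for ph in np.linspace(p0,p1,max(1,int(np.ceil(abs(p1-p0)/step)))+1)[1:]:
        if env.move_l(tcp(ph,0),rate=rate,f_stop=fs): print("STOP at",ph,env.read_state()["force"]);return False
    return True
def theta(name,look="scene"):
    im=viewer.camera(look);cv2.imwrite(f"pics/{name}_full.png",im)
    u,v=project(look,HUB);x0,y0=int(u)-55,int(v)-60;h=cv2.cvtColor(im,cv2.COLOR_BGR2HSV)
    k,_,st,ce=cv2.connectedComponentsWithStats(cv2.inRange(h,(20,120,90),(34,255,255)))
    for i in range(1,k):
        P=onplane(look,ce[i],HUB,a)-HUB;r=np.linalg.norm(P)
        if 60<r<100 and st[i][4]>3: print(look,"yellow",st[i][4],ce[i].round(1),"r",r.round(1),"th",round(np.arctan2(P@yl,-P[2])%(2*np.pi),3))
    cv2.imwrite(f"pics/{name}.png",cv2.resize(im[y0-40:y0+140,x0-20:x0+160],None,fx=3.2,fy=3.2,interpolation=3))
E
python3 - <<'E'
from h import *
theta("t0")
if env.move_l(tcp(2.16,0),rate=80,f_stop=6): print("contact on insertion",env.read_state()["force"],env.read_state()["tool_pos"])
else:
    print(sweep(2.16,4.9,70))
s=env.read_state();print(s["time_s"],s["tool_pos"].round(1),s["force"].round(2))
theta("s2")
E
```

```text
scene yellow 22 [251.6 174.8] r 76.4 th 3.422
STOP at 4.57764705882353 [0.29395041 0.15783485 0.74559319]
False
13.9167 [553.   19.3 192.9] [0.29 0.16 0.75]
scene yellow 18 [262.2 220.7] r 85.5 th 5.587
```

View pics/s2.png

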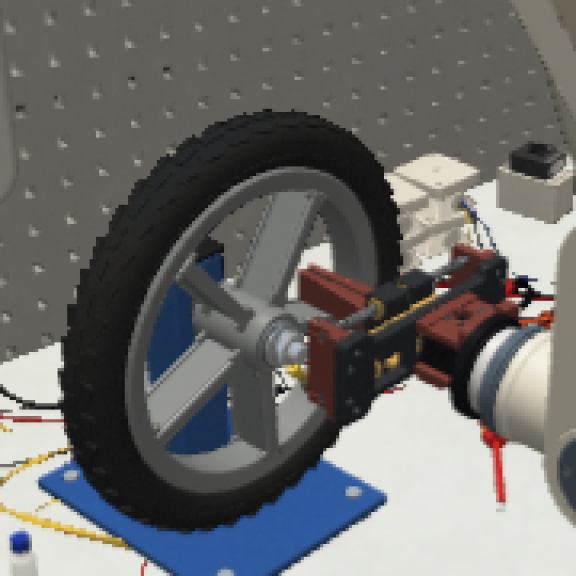

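The wheel has turned to θ≈5.6. The cap shows at (290,372) in the crop, partly behind the finger, and the fingers sit in the right-hand gap. The stop was a brief force peak and the force is now near zero, so I'll continue slowly.

Run:
```python
from h import *
for ph in np.arange(4.5,4.91,0.1):
    st=env.move_l(tcp(ph,0),rate=30,f_stop=10); s=env.read_state(); print(round(ph,2),st,s["time_s"],s["tool_pos"].round(1),(s["tool_pos"]-tcp(ph,0)).round(1),s["force"].round(1))
    if st: break
theta("s3");theta("s3t","top")
```

```text
4.5 False 14.2167 [553.   19.7 196.3] [-0.   0.1  0.6] [ 0.1 -1.   0.8]
4.6 False 14.5833 [553.1  18.5 188.9] [-0.  -0.  -0.4] [ 0.8  0.3 -0.8]
4.7 False 14.95 [553.1  18.1 182.4] [-0.  -0.  -0.4] [-0.1  0.1  0.2]
4.8 False 15.3167 [553.1  18.4 176. ] [-0.  -0.  -0.3] [ 0.4 -0.7 -0.2]
4.9 False 15.6833 [553.   19.2 169.5] [-0.1 -0.  -0.4] [-0.3 -0.9  0.7]
scene yellow 21 [256.9 227.4] r 84.6 th 5.844
```

View pics/s3.png

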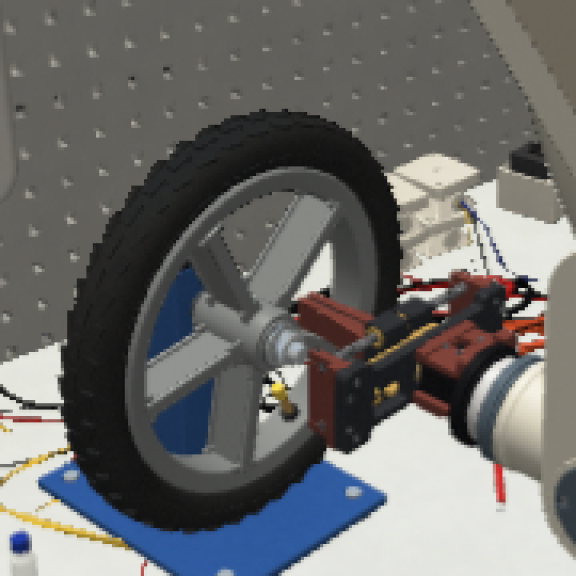

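The cap is now clear at crop (279,390), full frame (256.9,227.4), which gives θ≈5.84. The wheel needs about 0.44 rad more, so I'll push 0.36 and measure again.

Run:
```python
from h import *
for ph in np.linspace(4.9,5.26,5)[1:]:
    if env.move_l(tcp(ph,0),rate=25,f_stop=10): print("stop",ph); break
print(env.read_state()["time_s"],env.read_state()["force"].round(1))
theta("s4")
im=cv2.imread("pics/s4_full.png")
cv2.imwrite("pics/s4z.png",cv2.resize(im[180:265,195:295],None,fx=6,fy=6,interpolation=3))
```

```text
17.3167 [0.5 0.8 0.4]
scene yellow 22 [249.3 233.5] r 82.5 th 6.168
```

View pics/s4z.png

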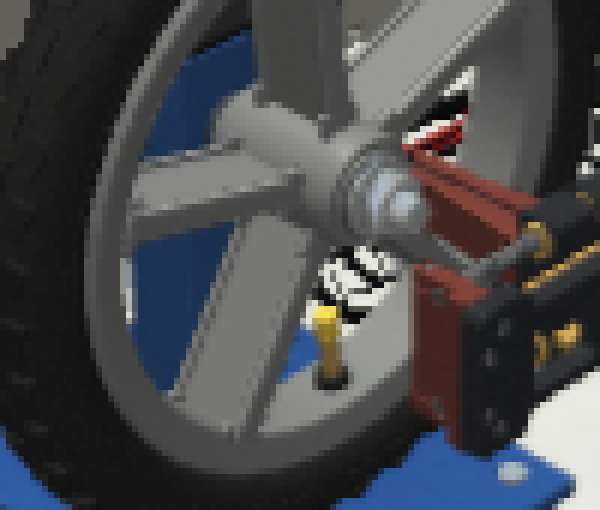

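The cap top is at crop (327,310) and the foot at (331,385), so the stem is almost upright. I'll check the angle two ways: by the stem direction, and by the centre of the cap's circle.

Run:
```python
from h import *
from scipy.optimize import least_squares
f=lambda uv:(lambda P:np.array([P@yl,P[2]]))(onplane("scene",uv,HUB,a)-HUB)
t,b=f((195+327/6,180+308/6)),f((195+331/6,180+386/6));d=t-b
print("stem",t.round(1),b.round(1),"len",np.linalg.norm(d),"theta off (rad, + = past)",np.arctan2(-d[0],d[1]))
pts=[f(p) for p in((251.6,174.8),(262.2,220.7),(256.9,227.4),(249.3,233.5))];print(np.round(pts,1))
r=least_squares(lambda c:[np.hypot(*(p-c))-77.5 for i,p in enumerate(pts) if i!=1],[0,0]);print("centre",r.x,r.fun)
p=pts[3]-r.x;print("theta",np.arctan2(p[0],-p[1]))
```

```text
stem [-10.4 -75.9] [ -11.7 -115.1] len 39.187596759980295 theta off (rad, + = past) -0.03224159976636783
[[-21.2  73.4]
 [-54.8 -65.7]
 [-35.9 -76.6]
 [ -9.6 -81.8]]
centre [-9.99798793 -3.75091203] [ 0.43080534 -0.17411831  0.59039038]
theta 0.005735453379714725
```

The estimates run from −0.115 to +0.006. I'll withdraw the finger straight back and look at the bare wheel in both views.

Run:
```python
from h import *
p=env.read_state()["tool_pos"]
# back off the spoke a little first, then straight out, then aside to the right
env.move_l(tcp(5.20,0),rate=30,f_stop=10);env.move_l(tcp(5.20,70),rate=120,f_stop=10)
env.move_l(tcp(5.20,70)-90*yl,rate=150)
print(env.read_state()["time_s"],env.read_state()["force"].round(1))
theta("s5");theta("s5t","top")
A=cv2.imread("pics/s5_full.png")[140:270,185:300];B=cv2.imread("pics/s5t_full.png")[150:235,195:325]
A=cv2.resize(A,None,fx=3.5,fy=3.5,interpolation=3);B=cv2.resize(B,None,fx=3,fy=3,interpolation=3)
c=np.zeros((460,800,3),np.uint8);c[:A.shape[0],:A.shape[1]]=A;c[:B.shape[0],405:405+B.shape[1]]=B;cv2.imwrite("pics/s5c.png",c)
print(project("scene",HUB-58*a),project("top",HUB-58*a))
```

```text
19.1333 [-0.3 -0.5  0.4]
scene yellow 22 [249.3 233.5] r 82.5 th 6.168
[263.61763284 214.94610214] [268.03796318 210.64627792]
```

View pics/s5c.png

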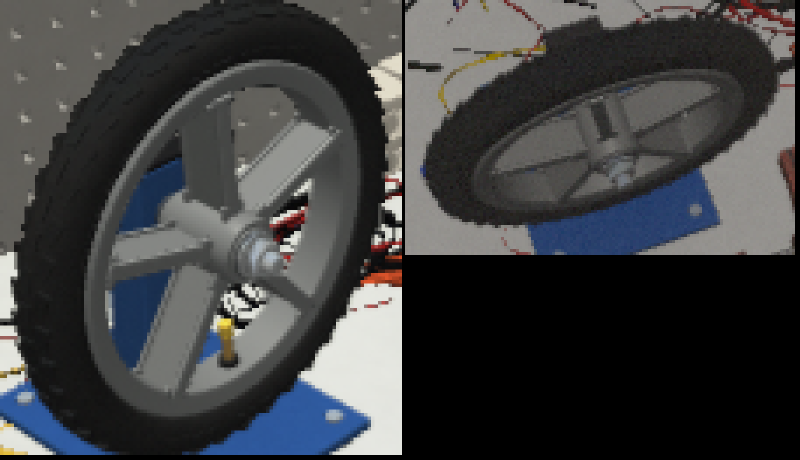

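Both views show the bare wheel. The axle end is at scene (262.7,214.9) and top (267,211), about 1 px from where I predicted. The opposite spoke looks close to upright. For a reference that does not depend on my hub estimate, I'll fit a circle to the rim/tyre edge in both views.

Run:
```python
from h import *
from scipy.optimize import least_squares
from scipy.ndimage import map_coordinates
im={n:cv2.cvtColor(cv2.imread(f),cv2.COLOR_BGR2GRAY).astype(float) for n,f in(("scene","pics/s5_full.png"),("top","pics/s5t_full.png"))}
def edges(n,H,A,L):
    out=[];rs=np.arange(106,132,.5)
    for ph in np.arange(0,2*np.pi,.1):
        uv=np.array([project(n,H-18*A+r*(np.sin(ph)*L-np.cos(ph)*Zu)) for r in rs])
        g=np.gradient(map_coordinates(im[n],[uv[:,1],uv[:,0]],order=1));g=np.convolve(g,np.ones(3)/3,'same')
        i=np.argmin(g[2:-2])+2
        if g[i]<-3: out.append(uv[i])
    return np.array(out)
ed={n:edges(n,HUB,a,yl) for n in im};print({n:len(ed[n]) for n in ed})
def frame(yw):
    A=np.array([np.cos(yw),np.sin(yw),0]);return A,np.array([-A[1],A[0],0])
def res(p,names):
    H=np.array([p[0],p[1],182+p[2]]);A,L=frame(p[3]);o=[]
    for n in names:
        for uv in ed[n]:
            P=onplane(n,uv,H-18*A,A)-(H-18*A);o.append(np.hypot(P@L,P[2])-p[4])
        for m,uv in(("scene",(262.7,214.9)),("top",(267,211))):
            if m==n: P=onplane(n,uv,H-58*A,A)-(H-58*A);o+=[P@L,P[2]]
    return np.array(o+[p[2]/1.0,(p[4]-119.)/1.0])
for names in(["scene"],["scene","top"]):
    s=least_squares(res,[624,93,0,yaw,119],args=(names,),loss="soft_l1",x_scale=[1,1,1,.02,1]);H=s.x[:3]+[0,0,182];A,L=frame(s.x[3])
    print(names,s.x.round(3),"rms",np.median(abs(s.fun)).round(2))
    for uv in((251.6,174.8),(256.9,227.4),(249.3,233.5)):
        P=onplane("scene",uv,H,A)-H;print("  r",np.hypot(P@L,P[2]).round(1),"th",np.arctan2(P@L,-P[2]).round(3))
    f=lambda uv:(lambda P:np.array([P@L,P[2]]))(onplane("scene",uv,H,A)-H)
    d=f((249.5,231.3))-f((250.2,244.3));print("  stem",np.hypot(*d).round(1),np.arctan2(-d[0],d[1]).round(3))
```

```text
Traceback (most recent call last):
  File "h.py", line 10, in project
    p=viewer.camera_params(n);K=np.array([[p["fx"],0,p["cx"]],[0,p["fy"],p["cy"]],[0,0,1]]);T=np.linalg.inv(p["pose"])
ValueError: time passes only in moves, steps and waits
```

```bash
python3 - <<'E'
s=open("h.py").read().replace("viewer.camera_params(n)","CP[n]").replace("def ray","CP={n:viewer.camera_params(n) for n in('scene','top')}\ndef ray",1)
open("h.py","w").write(s)
E
cat > fit.py <<'E'
from h import *
from scipy.optimize import least_squares
from scipy.ndimage import map_coordinates
im={n:cv2.cvtColor(cv2.imread(f),cv2.COLOR_BGR2GRAY).astype(float) for n,f in(("scene","pics/s5_full.png"),("top","pics/s5t_full.png"))}
def edges(n,H,A,L):
    out=[];rs=np.arange(106,132,.5)
    for ph in np.arange(0,2*np.pi,.1):
        uv=np.array([project(n,H-18*A+r*(np.sin(ph)*L-np.cos(ph)*Zu)) for r in rs])
        g=np.gradient(map_coordinates(im[n],[uv[:,1],uv[:,0]],order=1));g=np.convolve(g,np.ones(3)/3,'same')
        i=np.argmin(g[2:-2])+2
        if g[i]<-3: out.append(uv[i])
    return np.array(out)
ed={n:edges(n,HUB,a,yl) for n in CP};print({n:len(ed[n]) for n in ed})
def frame(yw):
    A=np.array([np.cos(yw),np.sin(yw),0]);return A,np.array([-A[1],A[0],0])
def res(p,names):
    H=np.array([p[0],p[1],182+p[2]]);A,L=frame(p[3]);o=[]
    for n in names:
        for uv in ed[n]:
            P=onplane(n,uv,H-18*A,A)-(H-18*A);o.append(np.hypot(P@L,P[2])-p[4])
        for m,uv in(("scene",(262.7,214.9)),("top",(267,211))):
            if m==n: P=onplane(n,uv,H-58*A,A)-(H-58*A);o+=[P@L,P[2]]
    return np.array(o+[p[2]/1.0,(p[4]-119.)/1.0])
for names in(["scene"],["scene","top"]):
    s=least_squares(res,[624,93,0,yaw,119],args=(names,),loss="soft_l1",x_scale=[1,1,1,.02,1]);H=s.x[:3]+[0,0,182];A,L=frame(s.x[3])
    print(names,s.x.round(3),"rms",np.median(abs(s.fun)).round(2))
    for uv in((251.6,174.8),(256.9,227.4),(249.3,233.5)):
        P=onplane("scene",uv,H,A)-H;print("  r",np.hypot(P@L,P[2]).round(1),"th",np.arctan2(P@L,-P[2]).round(3))
    f=lambda uv:(lambda P:np.array([P@L,P[2]]))(onplane("scene",uv,H,A)-H)
    d=f((249.5,231.3))-f((250.2,244.3));print("  stem",np.hypot(*d).round(1),np.arctan2(-d[0],d[1]).round(3))
E
timeout 500 python3 fit.py
```

```text
{'scene': 62, 'top': 20}
['scene'] [6.31719e+02 8.68540e+01 8.65000e-01 7.70000e-02 1.19914e+02] rms 1.67
  r 71.2 th -2.86
  r 88.8 th -0.392
  r 89.0 th -0.097
  stem 39.5 -0.033
['scene', 'top'] [6.19105e+02 9.55910e+01 1.02710e+01 8.30000e-02 1.17645e+02] rms 3.11
  r 69.6 th -2.864
  r 87.7 th -0.387
  r 87.9 th -0.092
  stem 38.9 -0.034
```

The rim-edge fit is poor: the cap radii of 71 and 89 disagree. I'll use line directions instead, which need no hub position: the long edges of the upright spoke, and the stem axis.

Run:
```python
from h import *
im=cv2.imread("pics/s5_full.png");g=cv2.cvtColor(im,cv2.COLOR_BGR2GRAY).astype(float)
f=lambda uv,q=0:(lambda P:np.array([P@yl,P[2]]))(onplane("scene",uv,HUB-q*a,a)-HUB)
# upright spoke: three near-vertical edges, crop->full
for c0 in (237.5,244.5,251.5):
    pts=[]
    for v in range(176,194):
        u=np.arange(int(c0)-4,int(c0)+6);d=abs(np.gradient(g[v,int(c0)-5:int(c0)+7]))[1:-1]
        i=np.argmax(d)
        if d[i]>5:
            w=d[max(0,i-1):i+2];pts.append((np.dot(w,u[max(0,i-1):i+2])/w.sum(),v))
    pts=np.array(pts)
    if len(pts)<6: print(c0,"few");continue
    vx,vy,x0,y0=cv2.fitLine(pts.astype(np.float32),cv2.DIST_HUBER,0,.01,.01).ravel();s=np.sign(-vy)
    t=f((x0+s*vx*9,y0+s*vy*9),20);b=f((x0-s*vx*9,y0-s*vy*9),20);d=t-b
    print("edge",c0,len(pts),"x at mid",x0.round(1),"resid",np.std((pts[:,0]-x0)-vx/vy*(pts[:,1]-y0)).round(2),"th off",np.arctan2(-d[0],d[1]).round(3))
h=cv2.cvtColor(im,cv2.COLOR_BGR2HSV)[225:250,240:260]
m=cv2.inRange(h,(15,110,60),(34,255,255));k,l,st,ce=cv2.connectedComponentsWithStats(m);i=1+np.argmax(st[1:,4]);ys,xs=np.nonzero(l==i)
rows=[(xs[ys==y].mean()+240,y+225.) for y in np.unique(ys)];print(np.round(rows,1).tolist())
vx,vy,x0,y0=cv2.fitLine(np.array(rows,np.float32),cv2.DIST_L2,0,.01,.01).ravel();s=np.sign(-vy)
d=f((x0+s*vx*6,y0+s*vy*6))-f((x0-s*vx*6,y0-s*vy*6));print("stem th off",np.arctan2(-d[0],d[1]).round(3))
E0=onplane("scene",(262.7,214.9),[0,0,182],Zu);print("axle end z182",E0.round(1))
for yd in (5,7.5,10):
    y=np.radians(yd);A=np.array([np.cos(y),np.sin(y),0]);L=np.array([-A[1],A[0],0]);H=E0+58*A
    o=[]
    for uv in((251.6,174.8),(249.3,233.5)):
        P=onplane("scene",uv,H,A)-H;o+=[np.hypot(P@L,P[2]).round(1),np.arctan2(P@L,-P[2]).round(3)]
    print(yd,H.round(1),o)
```

```text
edge 237.5 17 x at mid 236.8 resid 0.94 th off -0.069
244.5 few
edge 251.5 18 x at mid 252.0 resid 0.96 th off -0.061
[[249.5, 231.0], [249.0, 232.0], [249.0, 233.0], [249.0, 234.0], [249.5, 235.0], [249.0, 236.0], [249.5, 237.0], [249.5, 238.0], [249.5, 239.0], [249.5, 240.0], [250.0, 241.0], [249.5, 242.0]]
stem th off -0.035
axle end z182 [568.   86.9 182. ]
5 [625.7  92.  182. ] [np.float64(75.8), np.float64(-2.866), np.float64(83.5), np.float64(-0.113)]
7.5 [625.5  94.5 182. ] [np.float64(76.1), np.float64(-2.82), np.float64(84.3), np.float64(-0.148)]
10 [625.1  97.  182. ] [np.float64(76.6), np.float64(-2.771), np.float64(85.4), np.float64(-0.183)]
```

The line directions are insensitive to yaw and say the wheel is 0.035–0.07 short. I'll re-enter the same gap, nudge it +0.06, and measure again.

Run:
```python
from h import *
env.move_l(tcp(5.18,70),rate=150)
if env.move_l(tcp(5.18,0),rate=100,f_stop=6): print("contact!")
else:
    print(env.move_l(tcp(5.26,0),rate=20,f_stop=10),env.move_l(tcp(5.325,0),rate=12,f_stop=10)); env.hold(.2)
env.move_l(tcp(5.22,0),rate=30,f_stop=10);env.move_l(tcp(5.22,70),rate=120,f_stop=10);env.move_l(tcp(5.22,70)-90*yl,rate=150)
print(env.read_state()["time_s"],env.read_state()["force"].round(1))
theta("s6");im=cv2.imread("pics/s6_full.png")
f=lambda uv:(lambda P:np.array([P@yl,P[2]]))(onplane("scene",uv,HUB,a)-HUB)
h=cv2.cvtColor(im,cv2.COLOR_BGR2HSV)[225:250,240:260]
m=cv2.inRange(h,(15,110,60),(34,255,255));k,l,st,ce=cv2.connectedComponentsWithStats(m);i=1+np.argmax(st[1:,4]);ys,xs=np.nonzero(l==i)
rows=[(xs[ys==y].mean()+240,y+225.) for y in np.unique(ys)];print(len(rows))
vx,vy,x0,y0=cv2.fitLine(np.array(rows,np.float32),cv2.DIST_L2,0,.01,.01).ravel();s=np.sign(-vy)
d=f((x0+s*vx*6,y0+s*vy*6))-f((x0-s*vx*6,y0-s*vy*6));print("stem th off",np.arctan2(-d[0],d[1]).round(3))
cv2.imwrite("pics/s6z.png",cv2.resize(im[150:265,195:295],None,fx=5,fy=5,interpolation=3))
for r in (20,105):  # where a perfectly upright spoke's / valve's line runs, crop pixels
    print(r,[((project("scene",HUB-20*a+z*Zu)-[195,150])*5).round(0) for z in (r,)],((project("scene",HUB-r*Zu)-[195,150])*5).round(0))
```

```text
False False
23.8 [0.5 0.3 0.5]
scene yellow 20 [248.  234.8] r 83.9 th 6.221
12
stem th off -0.056
20 [array([283., 257.])] [254. 316.]
105 [array([280.,  89.])] [258. 465.]
```

View pics/s6z.png

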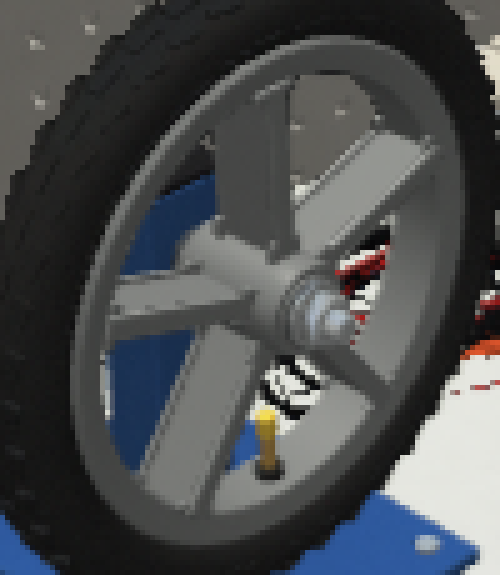

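After the nudge, the cap is at (265,418) in the crop, with its foot below at (268,470). The upright spoke's edges run +3 to +5 px over 160 px, against +3 for an exact vertical. All estimates put the error between about −0.09 and +0.06 rad, inside ±0.12. The arm is clear of everything, so I'm handing in.

```bash
python3 -c "
from station import workorder
print(workorder.sign_off())"
```

```text
the job is handed in; nothing more can be done
None
```

I turned the wheel clockwise until the valve stood at the bottom and handed the job in at about 24 s of the 51 s allowed; the verdict was not shown. My last estimates of the stem angle lie between about −0.09 and +0.06 rad of vertical (limit 0.12), and the arm was clear of everything.

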